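# Tally a bearing ball and bring its dish round to the filling cup

### The arm

A 6-joint arm with a two-finger parallel gripper is mounted at the origin on the work surface. World frame = base frame: x ahead of the robot, y to its left, z up, the work surface at z = 0. Lengths are in m, angles in rad, forces in N, time in s.
With the tool pointing down it reaches from about 0.275 to 0.775 m from the base axis. Payload 14.6 kg.
Tool frame: the origin (TCP) lies midway between the tips of the shut fingers; the grasp point (between the pads) lies 19 mm behind it; z points along the fingers, y is the line along which they close (so a half turn about z gives the same grasp; the last joint's range is limited). The gripper opens to 85 mm and grips with 20 to 120 N. Pads are 22 mm wide; open, the fingers measure 114 mm over their backs; the gripper's body (76 mm by 85 mm) begins 54 mm behind the grasp point. The pads swing forward as they close: fully open they stand 13 mm farther back than shut.
Start: joints at [1.126, 0.263, -0.048, 1.259, 0, 1.415], TCP at [0.15, 0.503, 0.231] pointing down, gripper open.
Joint ranges: [-2.65, 2.65], [-0.89, 1.7], [-1.18, 1.37], [-2.13, 2.11], [-1.35, 1.29], [-3.14, 3.14]. Speed limits (rad/s): [1.89, 1.89, 2.57, 2.79, 3.14, 3.14].

### API

Orientations are given as a 3x3 rotation matrix whose columns are the frame's x, y, z axes.
In Python, from cell import robot, imaging, sign_off gives the robot as it stands.
- The arm moves only by the tool jog_arm, never from a script. Its argument "increments" is a list of rows, each a list of 2 entries, a list of its own where there are three numbers: the shift along the tool's x, y, z in mm, then the turn, a rotation vector about the tool's x, y, z in rad. A call has 1 to 10 rows; each row is the pose to reach, as a shift and turn from the pose commanded when the call began, along the tool's axes at that moment; what a row does not reach only later rows make up. A row lasts 1/8 s, in which the tool goes at most 62.5 mm and 10.7 degrees, less where a joint would pass 70% of its speed; a pose out of reach is approached as far as the arm can. A call with a gripper value outside its range is refused whole. "jaw" is the opening in per cent of the stroke, from 0 (shut) to 100 (fully open), set as the call begins (left out, the last holds). The fingers move at their own pace and stop on an object; the grip force is fixed at half the most. Time passes only in rows, so rows that repeat a pose let the fingers close. It gives the time, the measured TCP pose, the force, the opening and the grip force at its end, in the units of the state.
- robot.get_state(): the state, without advancing time (a new reading comes with each control period).
- imaging.capture(name): name is "side" or "top"; returns the picture (400x640x3 uint8, red, green, blue); there is no depth.
- imaging.camera_params(name): a dict with "fx", "fy", "cx", "cy" (pixels), "distortion" ([k1, k2, p1, p2, k3] as OpenCV has them; the pictures are not rectified), "R" (3x3) and "t" (3): a world point X has camera coordinates R X + t. Camera axes: x right, y down, z forward; pixel columns grow to the right and rows downward; lengths in m; the calibration is good to about 2 mm. A picture is of the moment at which its call begins. camera_params takes no time and is no camera call.
- sign_off(): hands the job in; it is judged then, once.
Trained networks look in the newest picture that a camera, given by its name, has taken for a name from the list of things; names that differ only in an ending like _2 or _b are one class to them, and where a whole thing is asked for, a point or a joint stands for the part that bears it (a point fixed in the world has none). Each returns a list of dicts, best first, with "p" (0 to 1); they miss things now and then, are a little off and sometimes report something else, mostly with a low value. They report only what shows in the picture. A call takes as long as a camera call. They do not tell look-alikes from the thing itself.
- imaging.look_for(camera, query): "location" ([column, row] in pixels, amid what is visible of it).
- imaging.trace(camera, query): "pixels" (400x640 bool, what is visible of it) and "location" ([column, row] in pixels, amid what is visible of it).
- imaging.place_of(camera, query): "location" ([column, row] in pixels: a listed point, or the origin of a listed thing).
The state is a dict: "time": time; "qpos": joint angles; "dq": joint speeds; "joint_efforts": joint torques, N m; "tool_pos": TCP position; "tcp_rot": TCP orientation; "force": force on the tool from outside, world axes, zero at the start; "moment": the same for the moment, N m; "grip_width": finger opening in m; "grip_force": force on a finger pad.
Only numpy, scipy, OpenCV 4.12 (cv2) and the standard library are available. Lean on these libraries where they do the work, as an engineer would, in place of code of your own. Each camera call takes 0.05 s, during which the arm holds its last target. There are 200 camera calls.

### The job

Count the bearing ball: swing the tally counter's lever to its stop and let it spring fully back. Then grip the white dish, lift it off its pedestal and turn it about a quarter turn so that its spout points away from the pedestal along the board and its lip is close above the middle of the open cup's mouth, keeping the dish level and the loose ball in the middle all the way. Pour nothing: finish while holding the dish there, still and level, touching neither the cup nor anything else, and leave everything else in place.

Things in the scene. Friction and masses are not known exactly. Their poses are not given: they have to be found in the camera images.
- dish: white octagonal dished plate, 66 mm across its flats, 26 mm high, about 0.16 kg, on a pedestal, its spout pointing roughly away from the robot at the start. Origin: centre of its underside; x axis along its pouring spout, z up. Inside, the floor rises from the middle (6 mm above the underside) at 8 degrees to the walls, so the ball rests in the middle of a level dish
- dish_grip (a point): middle of the dish, 15 mm above its underside. The dish's walls on its +y and -y sides are upright flats, 27 mm long, from 4 to 26 mm above the underside, 66 mm apart outside, 3 mm thick: grip it across these from above at this height
- spout (a point): tip of the dish's open spout: middle of the lip, on the dish's +x side, 70 mm from the dish's centre and 16 mm above its underside. The spout is 27 mm wide outside and its side walls reach 26 mm above the dish's underside
- ball_center (a point): centre of the loose steel bearing ball, 16 mm in diameter, 17 g, lying in the middle of the dish and free to roll
- stand: fixed board 320 x 80 mm, 8 mm thick, on the table; in its middle a round steel pedestal, 42 mm wide (flange 68 mm wide and 3 mm high at its foot), its flat top 38 mm above the table, carrying the dish. Origin: middle of the board's underside. Its y axis runs along the board; cup and tin stand on that line, one on each side of the pedestal, either way round
- cup_mouth (a point): centre of the mouth of the fixed open steel cup, 60 mm above the table; the mouth is 76 mm wide outside, 70 mm inside. The cup stands on the board 115 to 125 mm from the pedestal's axis
- cup: the fixed open steel cup, 52 mm high, narrower at its foot (60 mm) than at its mouth; origin under its centre, on the board
- lever (a joint): tally counter's advance lever: 0 at rest, 0.9 rad at its stop, growing anticlockwise seen from above. A spring drives it back to 0 when let go; at the peg it takes about 1 N at rest, 3 N at the stop. The counter is a fixed grey steel box 110 x 90 mm (base plate 130 x 110 mm), its top 50 mm above the table
- lever_peg (a point): top centre of the upright black peg, 12 mm in diameter, at the end of the lever, 90 mm above the table; the peg stands free from 61 mm up to 90 mm above the table, 60 mm from the pivot
- lever_pivot (a point): point on the lever's upright pivot axis, on the counter, 60 mm above the table
- tin: closed round grease tin, bare steel with flat lid, 72 mm wide, 46 mm high, standing on the board at the other end from the cup; origin under its centre. Leave alone
- bearing: loose bearing ring, 62 mm wide, 16 mm high, on the table; leave alone
- spanner: loose open-ended spanner lying on the table; leave alone
- driver: loose screwdriver lying on the table; leave alone
- oil: white oil bottle, 190 mm high, towards the table's far side; leave alone
- mug: white mug, 90 mm high, towards the table's far side; leave alone
- plug: small steel plug, 28 mm wide, 55 mm high, upright on the table; leave alone
Not all that is in view belongs to the job. Leave any purple or turquoise look-alike of the part that bears lever alone. There is more than one size of the dish; the job needs the larger.

How it is judged:
On the way, in this order (a step that is already met when the one before it is completed fails the run):
1. the lever is at its stop, the dish still on its pedestal (value of joint lever above 0.82 rad and height (world z) of dish below 0.043 m), for 0.05 s.
2. the lever has sprung back, the dish still on its pedestal (value of joint lever below 0.08 rad and height (world z) of dish below 0.043 m), for 0.1 s.
3. the dish is lifted off its pedestal (height (world z) of dish above 0.05 m), for 0.1 s.
At the end, for the whole second after the job is handed in: lever below 0.08 rad; fingers alone hold the dish, still, within 5 deg of level; spout points along the board within 12 deg, away from the pedestal, lip within 22 mm of the cup mouth's middle seen from above and 2 to 80 mm above it; ball within 7 mm of the dish's centre (value of joint lever below 0.08 rad and height (world z) of spout between 0.062 and 0.14 m and horizontal distance between spout and cup_mouth below 0.022 m and angle between the x axis of dish and the y axis of stand, either way round below 0.21 rad and horizontal distance between dish and stand below 0.09 m and angle between dish's own z axis and vertical below 0.09 rad and horizontal distance between ball_center and dish below 0.007 m and z of ball_center in the frame of dish between 0.008 and 0.022 m and linear speed of dish below 0.02 m/s and angular speed of dish below 0.1 rad/s and contact force between dish and the fingers above 1 N and contact force between dish and stand below 0.05 N and contact force between dish and cup below 0.05 N and contact force between dish and tin below 0.05 N); the arm keeps its last pose, push and grip.
It fails at once if the ball rolls more than 16 mm from the middle of the dish (horizontal distance between ball_center and dish above 0.016 m).
It fails at once if the dish is tipped more than 17 degrees (angle between dish's own z axis and vertical above 0.3 rad).
It fails at once if something else is moved more than 30 mm or knocked over (distance of any of tin, bearing, spanner, driver, oil, mug, plug from where it was at the start of the episode above 0.03 m or angle between any of tin, oil, mug, plug, bearing's own z axis and vertical above 0.5 rad).
It also fails if it takes over 69 s, if anything falls off the work surface, if the arm or the gripper's body presses on something with over 40 N, if the wrist force passes 120 N, or if a joint passes its speed limit or range.

## Working session

There is one attempt and no reset: what is moved stays moved. The work goes in short steps, Python scripts to look and compute and a tool call to move; the robot and the scene stay as the last step left them, time stands still between calls to the robot, and variables do not carry over. Pictures are saved under pics/ and viewed, at most 12 in all, crops included, and the job is handed in when it is done.

Besides the shell and the picture viewer there is one more tool, called after "Request:" by a JSON object that holds its "method" and its "body", one argument or row to a line. jog_arm: Moves the arm, as the interface text tells. Its arguments: {"type":"object","properties":{"increments":{"type":"array"},"jaw":{"type":"number"}},"required":["increments"]}

```bash
mkdir -p pics
python3 - <<'E'
from cell import robot, imaging
import cv2,numpy as np
s=robot.get_state(); print(s['time'],s['tool_pos'],s['tcp_rot'],s['grip_width'])
for c in ('side','top'):
    im=imaging.capture(c); cv2.imwrite(f'pics/{c}0.png',im[:,:,::-1])
    p=imaging.camera_params(c); print(c,{k:np.round(v,3).tolist() for k,v in p.items()})
    for q in ['dish','dish_grip','spout','ball_center','stand','cup_mouth','lever_peg','lever_pivot','tin']:
        print(c,q,[(np.round(d['location']).tolist(),round(d['p'],2)) for d in imaging.place_of(c,q)])
E
```

```text
0.0 [0.14990571 0.50284487 0.23082013] [[-9.58292029e-01  2.85790364e-01 -5.04854637e-04]
 [ 2.85790736e-01  9.58291558e-01 -9.72595594e-04]
 [ 2.05839488e-04 -1.07631338e-03 -9.99999400e-01]] 0.08574792580385783
side {'fx': 443.787, 'fy': 443.787, 'cx': 320.927, 'cy': 197.718, 'distortion': [0.019, 0.0, 0.0, 0.0, 0.0], 'R': [[0.977, -0.211, 0.012], [-0.117, -0.587, -0.801], [0.176, 0.781, -0.599]], 't': [-0.567, 0.126, 0.969]}
side dish [([327.0, 261.0], 0.71), ([271.0, 280.0], 0.56)]
side dish_grip [([427.0, 284.0], 0.71), ([327.0, 257.0], 0.69), ([404.0, 228.0], 0.27)]
side spout [([248.0, 274.0], 0.93)]
side ball_center [([330.0, 254.0], 0.53)]
side stand [([329.0, 275.0], 0.61)]
side cup_mouth []
side lever_peg [([208.0, 152.0], 0.68), ([286.0, 153.0], 0.53), ([201.0, 195.0], 0.47)]
side lever_pivot [([225.0, 218.0], 0.95), ([306.0, 167.0], 0.79), ([228.0, 167.0], 0.58), ([281.0, 151.0], 0.18)]
side tin [([315.0, 236.0], 0.67)]
top {'fx': 398.618, 'fy': 398.618, 'cx': 322.074, 'cy': 198.444, 'distortion': [-0.086, 0.0, 0.0, 0.0, 0.0], 'R': [[0.009, -1.0, -0.003], [-0.996, -0.009, -0.086], [0.086, 0.004, -0.996]], 't': [-0.009, 0.566, 1.01]}
top dish [([380.0, 244.0], 0.65), ([390.0, 202.0], 0.56)]
top dish_grip [([387.0, 201.0], 0.95), ([383.0, 248.0], 0.8), ([310.0, 154.0], 0.48)]
top spout [([378.0, 265.0], 0.68), ([399.0, 177.0], 0.59)]
top ball_center [([392.0, 202.0], 0.45)]
top stand [([387.0, 200.0], 0.76), ([357.0, 150.0], 0.28)]
top cup_mouth [([274.0, 121.0], 0.74), ([439.0, 205.0], 0.65), ([433.0, 200.0], 0.63)]
top lever_peg [([306.0, 305.0], 0.68), ([235.0, 214.0], 0.56), ([223.0, 291.0], 0.48)]
top lever_pivot [([256.0, 195.0], 0.86), ([242.0, 273.0], 0.73), ([323.0, 280.0], 0.72)]
top tin [([338.0, 202.0], 0.73)]
```

View pics/top0.png

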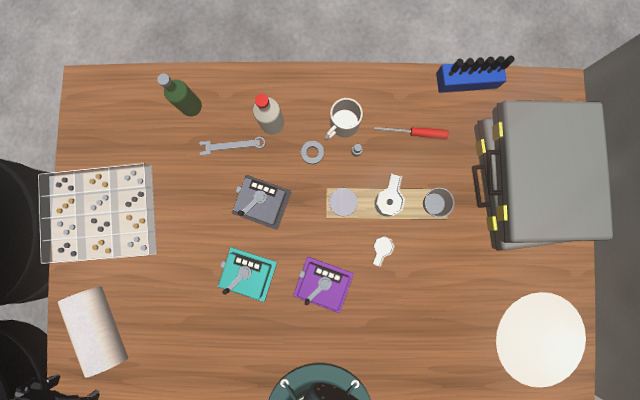

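View pics/side0.png

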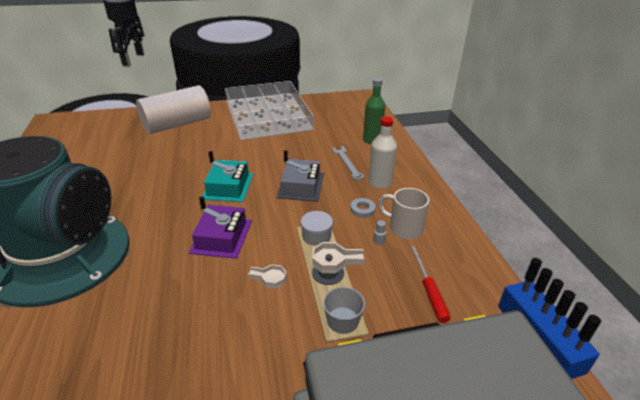

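```bash
cat > h.py <<'E'
from cell import robot, imaging
import cv2,numpy as np
P={c:imaging.camera_params(c) for c in ('side','top')}
def ray(c,uv):
    p=P[c]; K=np.array([[p['fx'],0,p['cx']],[0,p['fy'],p['cy']],[0,0,1.]])
    n=cv2.undistortPoints(np.array([[uv]],float),K,np.array(p['distortion']))[0,0]
    R=np.array(p['R']); return -R.T@np.array(p['t']), R.T@np.array([n[0],n[1],1])
def atz(c,uv,z):
    o,d=ray(c,uv); return (o+d*(z-o[2])/d[2])[:2]
def pix(c,X):
    p=P[c]; K=np.array([[p['fx'],0,p['cx']],[0,p['fy'],p['cy']],[0,0,1.]])
    return cv2.projectPoints(np.array([X],float),cv2.Rodrigues(np.array(p['R']))[0],np.array(p['t']),K,np.array(p['distortion']))[0][0,0]
E
python3 - <<'E'
from h import *
for c in ('side','top'):
    imaging.capture(c)
    for q,z in [('dish',.038),('dish_grip',.053),('spout',.054),('ball_center',.052),('stand',0),('cup_mouth',.06),('cup',.008),('lever_peg',.09),('lever_pivot',.06),('tin',.008)]:
        for d in imaging.place_of(c,q): print(c,q,round(d['p'],2),np.round(d['location'],1),np.round(atz(c,d['location'],z),4))
for c in('side','top'):
  for q in ('cup','tin','dish','ball_center'):
    for d in imaging.trace(c,q)[:2]:
        v,u=np.nonzero(d['pixels']); print(c,q,'trace',round(d['p'],2),d['location'],u.min(),u.max(),v.min(),v.max())
im=imaging.capture('top'); a=cv2.resize(im[165:240,220:460,::-1],None,fx=3.3,fy=3.3,interpolation=cv2.INTER_CUBIC)
s=imaging.capture('side')[140:340,270:400,::-1]; cv2.imwrite('pics/c1.png',a); cv2.imwrite('pics/c2.png',cv2.resize(s,None,fx=3,fy=3,interpolation=cv2.INTER_CUBIC))
E
```

```text
side dish 0.92 [271.6 281.9] [ 0.4373 -0.203 ]
side dish 0.63 [326.  262.1] [ 0.5529 -0.1717]
side dish_grip 0.79 [272.2 276.5] [ 0.4392 -0.2033]
side dish_grip 0.61 [326.9 257.9] [ 0.5537 -0.175 ]
side spout 0.88 [363.6 254.7] [ 0.6289 -0.1819]
side ball_center 0.51 [331.  255.7] [ 0.5636 -0.1695]
side stand 0.62 [328.6 277.5] [ 0.5574 -0.1797]
side cup_mouth 0.71 [344.1 299.9] [ 0.5587 -0.2926]
side cup 0.79 [342.2 324.1] [ 0.5542 -0.3051]
side cup 0.25 [330.3 275.7] [ 0.5601 -0.1827]
side lever_peg 0.53 [208.7 151.9] [0.3305 0.2285]
side lever_peg 0.5 [283.3 151.8] [0.5199 0.1923]
side lever_pivot 0.89 [224.1 218. ] [ 0.3564 -0.0145]
side lever_pivot 0.84 [228.8 169.2] [0.3762 0.183 ]
side lever_pivot 0.64 [305.5 170.9] [0.5682 0.1372]
side tin 0.64 [317.6 237.9] [ 0.5583 -0.0634]
top dish 0.82 [389.8 201. ] [ 0.5603 -0.1777]
top dish 0.79 [379.3 245. ] [ 0.4478 -0.1505]
top dish_grip 0.97 [381.7 249.6] [ 0.4368 -0.1545]
top dish_grip 0.96 [389.9 201.1] [ 0.5588 -0.1755]
top spout 0.93 [396.9 176.2] [ 0.6224 -0.1936]
top spout 0.86 [375.  266.4] [ 0.395  -0.1376]
top spout 0.2 [39
[... 425 characters left out ...]
_peg 0.41 [386.9 203. ] [ 0.5511 -0.1619]
top lever_pivot 0.94 [245.7 273.6] [0.3743 0.1839]
top lever_pivot 0.91 [326.7 280.1] [ 0.3609 -0.0173]
top lever_pivot 0.71 [258.1 194.7] [0.5713 0.157 ]
top lever_pivot 0.62 [388.5 201.5] [ 0.5572 -0.1708]
top tin 0.88 [342.2 203.1] [ 0.556  -0.0569]
side cup trace 0.75 [343.2, 309.3] 322 363 285 332
side tin trace 0.71 [315.7, 225.5] 300 331 211 245
side dish trace 0.86 [332.3, 255.3] 312 363 242 271
side dish trace 0.65 [379.0, 233.0] 373 385 220 244
top cup trace 0.69 [439.4, 199.7] 423 453 188 217
top tin trace 0.83 [342.7, 201.7] 330 357 187 215
top tin trace 0.59 [388.9, 199.4] 375 403 174 215
top dish trace 0.8 [392.1, 198.1] 376 403 175 214
```

View pics/c1.png

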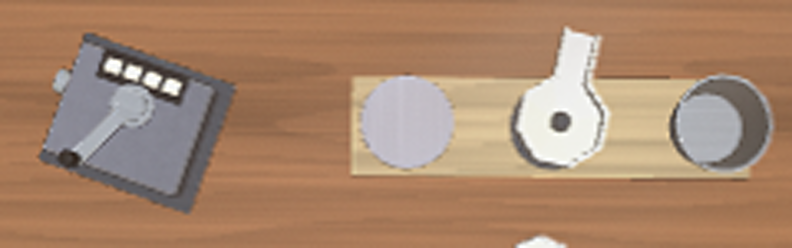

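View pics/c2.png

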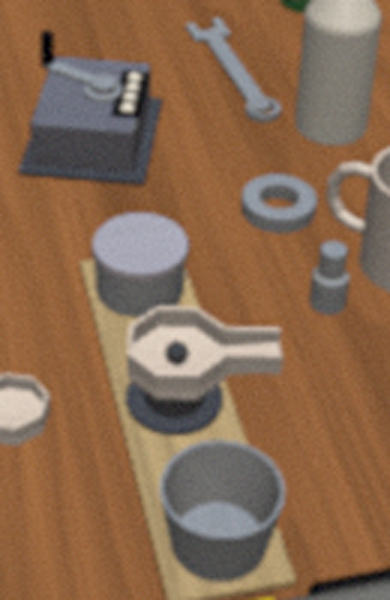

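Run:
```python
from h import *
from scipy.optimize import least_squares
def tri(a,b):
    (o1,d1),(o2,d2)=ray('top',a),ray('side',b)
    A=np.stack([d1,-d2],1); t=np.linalg.lstsq(A,o2-o1,rcond=None)[0]
    p,q=o1+t[0]*d1,o2+t[1]*d2; return np.round((p+q)/2,4),np.linalg.norm(p-q)
print('peg',atz('top',(239.5,213),.09),atz('side',(285.7,151.5),.09),tri((239.5,213),(285.7,151.5)))
print('piv',atz('top',(259.7,196.8),.06),atz('side',(304.3,169.3),.06),tri((259.7,196.8),(304.3,169.3)))
print('ball',atz('top',(390,201.7),.052),atz('side',(329,257),.052),tri((390,201.7),(329,257)))
acc={q:[] for q in('lever_peg','lever_pivot','dish_grip','ball_center','spout','cup_mouth','stand','tin','dish')}
Z=dict(lever_peg=.09,lever_pivot=.06,dish_grip=.053,ball_center=.052,spout=.054,cup_mouth=.06,stand=0,tin=.008,dish=.038)
R=dict(lever_peg=(.53,.2),lever_pivot=(.57,.15),spout=(.625,-.19),cup_mouth=(.555,-.3),tin=(.556,-.057))
for c in('top','side'):
  for k in range(4):
    imaging.capture(c)
    for q in acc:
      for d in imaging.place_of(c,q):
        x=atz(c,d['location'],Z[q])
        if np.hypot(*(x-R.get(q,(.558,-.175))))<.03: acc[q].append((c,*x)); break
for q in acc:
  for c in('top','side'):
    a=np.array([x[1:] for x in acc[q] if x[0]==c]); 
    if len(a): print(q,c,len(a),a.mean(0).round(4),a.std(0).round(4))
s=robot.get_state();print(s['time'])
```

```text
peg [0.52334843 0.19657688] [0.52629921 0.19262831] (array([0.5251, 0.1969, 0.0875]), np.float64(0.0033805795493041368))
piv [0.56606139 0.15287048] [0.56651364 0.14515752] (array([0.5673, 0.1537, 0.0544]), np.float64(0.0014601254967808656))
ball [ 0.55735774 -0.17588371] [ 0.5587443  -0.17234185] (array([ 0.5575, -0.1754,  0.0551]), np.float64(0.0008445402570606817))
lever_peg top 4 [0.5209 0.2022] [0.0014 0.0008]
lever_peg side 4 [0.5232 0.2044] [0.0024 0.0039]
lever_pivot top 4 [0.5738 0.1567] [0.0023 0.0032]
lever_pivot side 4 [0.5682 0.1472] [0.0006 0.0024]
dish_grip top 3 [ 0.5558 -0.1738] [0.0022 0.0057]
dish_grip side 4 [ 0.5546 -0.1719] [0.0038 0.005 ]
ball_center top 4 [ 0.5588 -0.1779] [0.0044 0.0016]
ball_center side 4 [ 0.5598 -0.1678] [0.0013 0.0034]
spout top 4 [ 0.6204 -0.1937] [0.0037 0.005 ]
spout side 4 [ 0.6241 -0.1897] [0.0008 0.0025]
cup_mouth top 4 [ 0.5507 -0.3045] [0.0026 0.0009]
cup_mouth side 4 [ 0.5557 -0.2937] [0.0024 0.0021]
stand top 4 [ 0.558  -0.1756] [0.004  0.0036]
stand side 4 [ 0.561  -0.1739] [0.0037 0.0018]
tin top 4 [ 0.5539 -0.0526] [0.002  0.0014]
tin side 4 [ 0.552  -0.0512] [0.0015 0.0058]
dish top 4 [ 0.5567 -0.1818] [0.0058 0.0011]
dish side 4 [ 0.5559 -0.1714] [0.0043 0.0033]
6.6
```

Request:
{"method": "jog_arm", "body": {
  "increments": [
    [[-60, -20, 0], [0, 0, 0]],
    [[-120, -40, 0], [0, 0, 0]],
    [[-180, -60, 0], [0, 0, 0]],
    [[-240, -80, 0], [0, 0, 0]],
    [[-300, -100, 20], [0, 0, 0]],
    [[-360, -120, 60], [0, 0, 0]],
    [[-410, -140, 90], [0, 0, 0]],
    [[-443, -150, 120], [0, 0, 0]],
    [[-443, -150, 150], [0, 0, 0]],
    [[-443, -150, 163], [0, 0, 0]]
  ],
  "jaw": 0
}}

```text
time: 7.85
tool_pos: [0.5311, 0.2322, 0.0667]
tcp_rot: [[-0.958, 0.287, -0.002], [0.287, 0.958, -0.001], [0.002, -0.001, -1.0]]
force: [-0.4, -0.9, 0.2]
grip_width: 0.0001
grip_force: 0.0
```

Request:
{"method": "jog_arm", "body": {
  "increments": [
    [[0, -15, 0], [0, 0, 0]],
    [[0, -25, 0], [0, 0, 0]],
    [[0, -35, 0], [0, 0, 0]],
    [[0, -45, 0], [0, 0, 0]],
    [[0, -45, 0], [0, 0, 0]]
  ]
}}

```text
time: 8.48
tool_pos: [0.5189, 0.189, 0.0687]
tcp_rot: [[-0.958, 0.287, 0.001], [0.287, 0.958, 0.0], [-0.001, 0.0, -1.0]]
force: [-0.1, 2.3, 1.3]
grip_width: -0.0002
grip_force: 1.0
```

Run:
```python
from h import *
s=robot.get_state();print(s['time'],s['tool_pos'],s['force'])
a=imaging.capture('top')[160:250,200:320,::-1]; b=imaging.capture('side')[100:220,250:370,::-1]
f=lambda x:cv2.resize(x,(400,int(400*x.shape[0]/x.shape[1])),interpolation=cv2.INTER_CUBIC)
a,b=f(a),f(b); o=np.zeros((400,800,3),np.uint8); o[:a.shape[0],:400]=a;o[:b.shape[0],400:]=b; cv2.imwrite('pics/p1.png',o)
```

```text
8.475 [0.51890342 0.18904275 0.06873755] [-0.05589251  2.28296129  1.2974656 ]
```

View pics/p1.png

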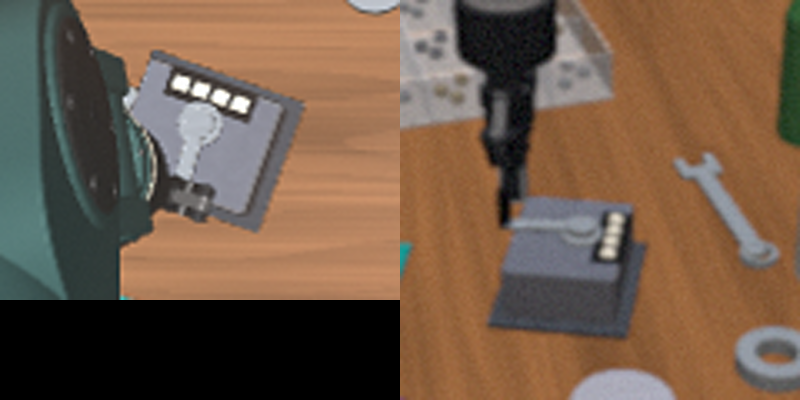

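Request:
{"method": "jog_arm", "body": {
  "increments": [
    [[0, -8, 0], [0, 0, 0]],
    [[0, -14, 0], [0, 0, 0]],
    [[0, -18, 0], [0, 0, 0]],
    [[0, -18, 0], [0, 0, 0]]
  ]
}}

```text
time: 9.07
tool_pos: [0.5138, 0.1721, 0.0683]
tcp_rot: [[-0.958, 0.286, 0.0], [0.286, 0.958, 0.0], [-0.0, 0.0, -1.0]]
force: [3.5, 2.5, 0.1]
grip_width: -0.0001
grip_force: 1.6
```

Request:
{"method": "jog_arm", "body": {
  "increments": [
    [[0, -3, 0], [0, 0, 0]],
    [[0, -5, 0], [0, 0, 0]],
    [[0, -5, 0], [0, 0, 0]]
  ]
}}

```text
time: 9.45
tool_pos: [0.5125, 0.1677, 0.0684]
tcp_rot: [[-0.958, 0.286, 0.0], [0.286, 0.958, 0.001], [-0.0, 0.001, -1.0]]
force: [4.3, 3.1, -0.1]
grip_width: -0.0
grip_force: 2.6
```

Request:
{"method": "jog_arm", "body": {
  "increments": [
    [[0, -2, 0], [0, 0, 0]],
    [[0, -4, 0], [0, 0, 0]],
    [[0, -4, 0], [0, 0, 0]]
  ]
}}

```text
time: 9.82
tool_pos: [0.5124, 0.166, 0.0686]
tcp_rot: [[-0.959, 0.285, 0.002], [0.285, 0.959, 0.005], [-0.001, 0.006, -1.0]]
force: [10.1, 20.0, -4.7]
grip_width: 0.0003
grip_force: 11.2
```

Run:
```python
from h import *
s=robot.get_state();print(s['time'],s['tool_pos'],s['force'])
a=imaging.capture('top')[160:250,200:320,::-1]; b=imaging.capture('side')[100:220,250:370,::-1]
f=lambda x:cv2.resize(x,(400,int(400*x.shape[0]/x.shape[1])),interpolation=cv2.INTER_CUBIC)
a,b=f(a),f(b); o=np.zeros((400,800,3),np.uint8); o[:a.shape[0],:400]=a;o[:b.shape[0],400:]=b; cv2.imwrite('pics/p2.png',o)
```

```text
9.825 [0.51237139 0.16598185 0.0685582 ] [10.07502701 20.01407394 -4.74829402]
```

View pics/p2.png

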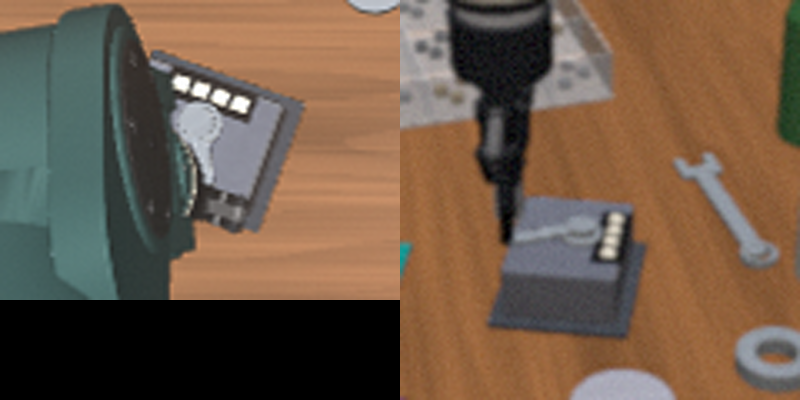

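The pictures show the lever swung from pointing lower-left to about (212,185) in the left crop, and the sharp 22 N rise means it is at its stop. Backing off.

Request:
{"method": "jog_arm", "body": {
  "increments": [
    [[0, 15, 0], [0, 0, 0]],
    [[0, 35, 0], [0, 0, 0]],
    [[0, 55, 0], [0, 0, 0]],
    [[0, 75, 0], [0, 0, 0]],
    [[0, 85, -20], [0, 0, 0]],
    [[0, 85, -70], [0, 0, 0]],
    [[0, 85, -110], [0, 0, 0]],
    [[0, 85, -110], [0, 0, 0]]
  ],
  "jaw": 100
}}

```text
time: 10.92
tool_pos: [0.5368, 0.2462, 0.181]
tcp_rot: [[-0.958, 0.285, 0.004], [0.285, 0.958, 0.001], [-0.004, 0.002, -1.0]]
force: [-0.2, 0.4, -0.8]
grip_width: 0.0852
grip_force: 0.0
```

Run:
```python
from h import *
s=robot.get_state();print(s['time'],s['tool_pos'],s['tcp_rot'],s['qpos'],s['grip_width'])
a=imaging.capture('top')[160:250,200:320,::-1]; b=imaging.capture('side')[100:220,250:370,::-1]
f=lambda x:cv2.resize(x,(400,int(400*x.shape[0]/x.shape[1])),interpolation=cv2.INTER_CUBIC)
a,b=f(a),f(b); o=np.zeros((400,800,3),np.uint8); o[:a.shape[0],:400]=a;o[:b.shape[0],400:]=b; cv2.imwrite('pics/p3.png',o)
```

```text
10.925 [0.53679163 0.24622818 0.18103027] [[-9.58395436e-01  2.85408563e-01  4.48784760e-03]
 [ 2.85415072e-01  9.58403610e-01  8.70244596e-04]
 [-4.05279408e-03  2.11493779e-03 -9.99989551e-01]] [ 2.92361592e-01  3.90385290e-01  6.30307200e-03  1.18216587e+00
 -4.60145800e-04  5.81798193e-01] 0.08515793666747876
```

View pics/p3.png

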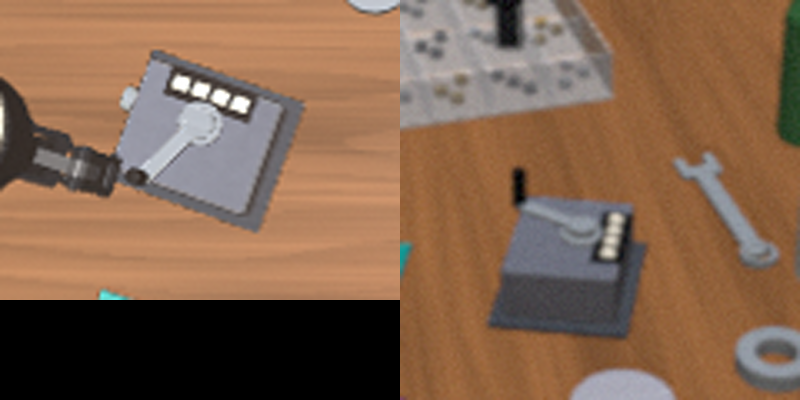

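The lever has sprung back (peg at (137,175) in the left crop, as at the start). Moving over the dish.

Request:
{"method": "jog_arm", "body": {
  "increments": [
    [[-20, -55, 0], [0, 0, 0]],
    [[-40, -112, 0], [0, 0, 0]],
    [[-60, -170, 0], [0, 0, -0.02]],
    [[-80, -228, 0], [0, 0, -0.03]],
    [[-100, -285, 0], [0, 0, -0.04]],
    [[-120, -340, 0], [0, 0, -0.054]],
    [[-135, -380, 0], [0, 0, -0.054]],
    [[-140, -398, 20], [0, 0, -0.054]],
    [[-140, -398, 50], [0, 0, -0.054]],
    [[-140, -398, 60], [0, 0, -0.054]]
  ]
}}

```text
time: 12.28
tool_pos: [0.5545, -0.1756, 0.1157]
tcp_rot: [[-0.972, 0.234, -0.004], [0.234, 0.972, 0.002], [0.004, 0.001, -1.0]]
force: [-0.6, 0.2, -0.0]
grip_width: 0.0851
grip_force: 0.0
```

Run:
```python
from h import *
s=robot.get_state();print(s['time'],s['tool_pos'],s['tcp_rot'],s['grip_width'])
a=imaging.capture('top')[150:240,340:460,::-1]; b=imaging.capture('side')[180:300,270:390,::-1]
f=lambda x:cv2.resize(x,(400,int(400*x.shape[0]/x.shape[1])),interpolation=cv2.INTER_CUBIC)
a,b=f(a),f(b); o=np.zeros((400,800,3),np.uint8); o[:a.shape[0],:400]=a;o[:b.shape[0],400:]=b; cv2.imwrite('pics/p4.png',o)
```

```text
12.275 [ 0.5545114  -0.1756447   0.11565365] [[-9.72220827e-01  2.34029995e-01 -4.07745378e-03]
 [ 2.34024457e-01  9.72229057e-01  1.79285205e-03]
 [ 4.38380020e-03  7.88824200e-04 -9.99990080e-01]] 0.08511516451113026
```

View pics/p4.png

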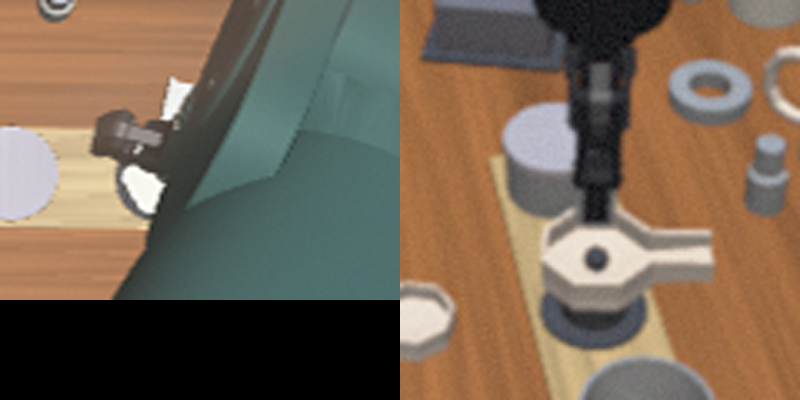

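Run:
```python
from h import *
for x in(.5545,.5575): print(pix('side',[x,-.1756,.055]))
for sg in(1,-1): print(pix('side',np.array([.5545,-.1756,.1157+.006])+sg*.05*np.array([.234,.972,0])))
```

```text
[327.34968148 257.3404635 ]
[328.79717665 257.13146996]
[328.3218032  216.06432817]
[327.76957479 250.39371697]
```

Request:
{"method": "jog_arm", "body": {
  "increments": [
    [[-1.5, 0, 15], [0, 0, 0]],
    [[-1.5, 0, 35], [0, 0, 0]],
    [[-1.5, 0, 55], [0, 0, 0]],
    [[-1.5, 0, 70], [0, 0, 0]],
    [[-1.5, 0, 80], [0, 0, 0]],
    [[-1.5, 0, 87], [0, 0, 0]],
    [[-1.5, 0, 87], [0, 0, 0]]
  ]
}}

```text
time: 13.25
tool_pos: [0.5572, -0.1765, 0.0311]
tcp_rot: [[-0.972, 0.234, -0.0], [0.234, 0.972, 0.0], [0.0, 0.0, -1.0]]
force: [-0.1, 0.1, 1.1]
grip_width: 0.0853
grip_force: 0.0
```

Request:
{"method": "jog_arm", "body": {
  "increments": [
    [[0, 0, 0], [0, 0, 0]],
    [[0, 0, 0], [0, 0, 0]],
    [[0, 0, 0], [0, 0, 0]]
  ],
  "jaw": 81
}}

```text
time: 13.62
tool_pos: [0.5575, -0.1765, 0.0316]
tcp_rot: [[-0.972, 0.234, 0.001], [0.234, 0.972, -0.0], [-0.001, 0.0, -1.0]]
force: [0.9, 1.3, 0.5]
grip_width: 0.0691
grip_force: 0.7
```

Run:
```python
from h import *
s=robot.get_state();print(s['time'],s['tool_pos'],s['force'],s['grip_width'],s['grip_force'])
a=imaging.capture('top')[150:240,340:460,::-1]; b=imaging.capture('side')[180:300,270:390,::-1]
f=lambda x:cv2.resize(x,(400,int(400*x.shape[0]/x.shape[1])),interpolation=cv2.INTER_CUBIC)
a,b=f(a),f(b); o=np.zeros((400,800,3),np.uint8); o[:a.shape[0],:400]=a;o[:b.shape[0],400:]=b; cv2.imwrite('pics/p5.png',o)
```

```text
13.625 [ 0.55753151 -0.17654598  0.03160209] [0.85999408 1.32686435 0.49034979] 0.06914108268645544 0.7330210745567456
```

View pics/p5.png

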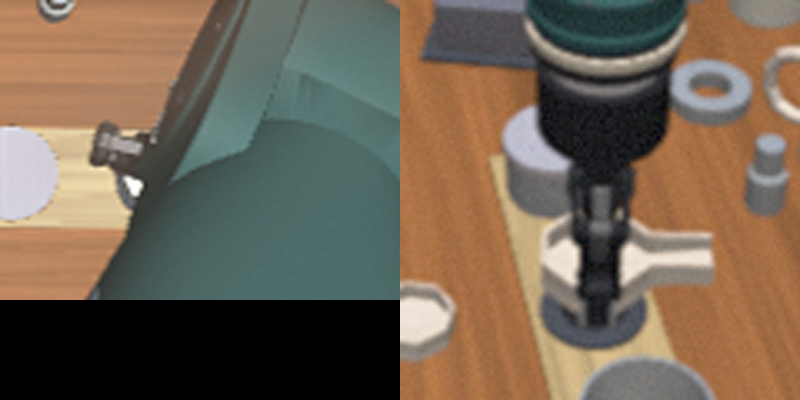

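Request:
{"method": "jog_arm", "body": {
  "increments": [
    [[0, 0, 0], [0, 0, 0]],
    [[0, 0, 0], [0, 0, 0]]
  ],
  "jaw": 77
}}

```text
time: 13.98
tool_pos: [0.5574, -0.1766, 0.0316]
tcp_rot: [[-0.972, 0.234, 0.0], [0.234, 0.972, -0.0], [-0.0, -0.0, -1.0]]
force: [-1.2, 1.7, 5.2]
grip_width: 0.0662
grip_force: 12.3
```

Request:
{"method": "jog_arm", "body": {
  "increments": [
    [[0, 0, 0], [0, 0, 0]],
    [[0, 0, 0], [0, 0, 0]],
    [[0, 0, 0], [0, 0, 0]],
    [[0, 0, 0], [0, 0, 0]]
  ],
  "jaw": 60
}}

```text
time: 14.48
tool_pos: [0.5574, -0.1766, 0.0319]
tcp_rot: [[-0.972, 0.234, 0.001], [0.234, 0.972, -0.0], [-0.001, -0.0, -1.0]]
force: [-2.1, 2.6, 9.8]
grip_width: 0.0652
grip_force: 66.5
```

Request:
{"method": "jog_arm", "body": {
  "increments": [
    [[0, 0, -1], [0, 0, 0]],
    [[0, 0, -3], [0, 0, 0]],
    [[0, 0, -6], [0, 0, 0]],
    [[0, 0, -11], [0, 0, 0]],
    [[0, 0, -17], [0, 0, 0]],
    [[0, 0, -23], [0, 0, 0]],
    [[0, 0, -29], [0, 0, 0]],
    [[0, 0, -34], [0, 0, 0]],
    [[0, 0, -37], [0, 0, 0]],
    [[0, 0, -38], [0, 0, 0]]
  ]
}}

```text
time: 15.72
tool_pos: [0.5573, -0.1765, 0.0694]
tcp_rot: [[-0.972, 0.234, 0.0], [0.234, 0.972, -0.0], [-0.0, -0.0, -1.0]]
force: [0.4, -0.1, -1.9]
grip_width: 0.0651
grip_force: 66.5
```

Run:
```python
from h import *
s=robot.get_state();print(s['time'],s['tool_pos'],s['tcp_rot'],s['force'],s['grip_width'],s['grip_force'],s['qpos'])
b=imaging.capture('side'); print(imaging.look_for('side','ball_center'))
f=lambda x:cv2.resize(x,None,fx=4,fy=4,interpolation=cv2.INTER_CUBIC); cv2.imwrite('pics/p6.png',f(b[180:320,270:400,::-1]))
```

```text
15.725 [ 0.55731321 -0.17652497  0.06943075] [[-9.72343495e-01  2.33555390e-01  8.27778621e-05]
 [ 2.33555386e-01  9.72343498e-01 -5.11788212e-05]
 [-9.24416056e-05 -3.04301784e-05 -9.99999995e-01]] [ 0.35959793 -0.12374529 -1.90001138] 0.06513840879128274 66.5317265689373 [-4.46088941e-01  4.56243775e-01 -2.06150285e-01  9.08305508e-01
 -1.04568093e-05 -2.10356340e-01]
[{'location': [339.3, 246.5], 'p': 0.7}]
```

View pics/p6.png

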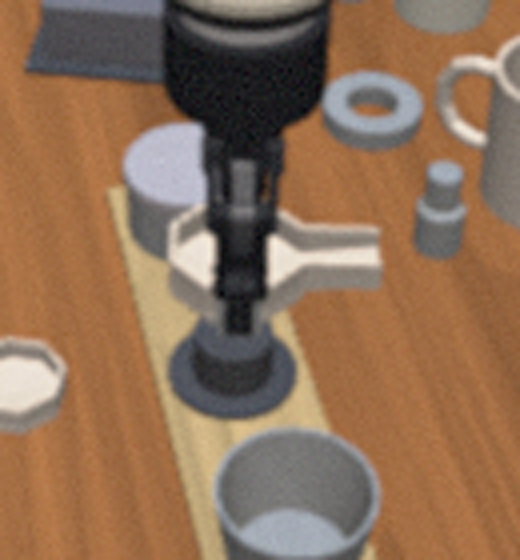

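Request:
{"method": "jog_arm", "body": {
  "increments": [
    [[-0.1, -0.8, 0], [0, 0, 0.02]],
    [[-0.4, -2.5, 0], [0, 0, 0.06]],
    [[-0.9, -5, 0], [0, 0, 0.13]],
    [[-1.5, -8, 0], [0, 0, 0.21]],
    [[-2.1, -11.5, 0], [0, 0, 0.3]],
    [[-2.7, -15, 0], [0, 0, 0.39]],
    [[-3.3, -18.5, 0], [0, 0, 0.48]],
    [[-3.8, -21.5, 0], [0, 0, 0.56]],
    [[-4.3, -24.2, 0], [0, 0, 0.63]],
    [[-4.5, -25.4, 0], [0, 0, 0.66]]
  ]
}}

```text
time: 17.08
tool_pos: [0.5557, -0.2025, 0.0692]
tcp_rot: [[-0.623, 0.782, -0.0], [0.782, 0.623, 0.0], [0.0, -0.0, -1.0]]
force: [-0.3, 0.8, -2.2]
grip_width: 0.0652
grip_force: 66.5
```

Request:
{"method": "jog_arm", "body": {
  "increments": [
    [[-0.6, -0.5, 0], [0, 0, 0.02]],
    [[-1.7, -1.5, 0], [0, 0, 0.06]],
    [[-3.7, -3.3, 0], [0, 0, 0.13]],
    [[-6, -5.4, 0], [0, 0, 0.21]],
    [[-8.6, -7.7, 0], [0, 0, 0.3]],
    [[-11.2, -10.1, 0], [0, 0, 0.39]],
    [[-13.7, -12.3, 0], [0, 0, 0.48]],
    [[-16.2, -14.6, 0], [0, 0, 0.57]],
    [[-18.4, -16.6, 0], [0, 0, 0.645]],
    [[-19.2, -17.3, 0], [0, 0, 0.675]]
  ]
}}

```text
time: 18.32
tool_pos: [0.5542, -0.2281, 0.0693]
tcp_rot: [[0.001, 1.0, -0.0], [1.0, -0.001, 0.0], [0.0, -0.0, -1.0]]
force: [-0.1, -0.4, -1.4]
grip_width: 0.065
grip_force: 66.5
```

Run:
```python
from h import *
s=robot.get_state();print(s['time'],s['tool_pos'],s['tcp_rot'],s['force'],s['grip_width'],s['grip_force'])
b=imaging.capture('side');t=imaging.capture('top')
for c in('side','top'):
  for q,z in(('spout',.092),('cup_mouth',.06),('ball_center',.09),('dish_grip',.091)): print(c,q,[(d['location'],round(d['p'],2),atz(c,d['location'],z).round(4)) for d in imaging.place_of(c,q)])
f=lambda x:cv2.resize(x,None,fx=4,fy=4,interpolation=cv2.INTER_CUBIC); o=np.zeros((560,800,3),np.uint8)
o[:,:400]=f(b[200:340,290:390,::-1]); o[:480,400:]=f(t[140:260,370:470,::-1]); cv2.imwrite('pics/p7.png',o)
```

```text
18.325 [ 0.55422512 -0.22813808  0.06925547] [[ 9.92694506e-04  9.99999507e-01 -2.52924543e-05]
 [ 9.99999507e-01 -9.92694178e-04  1.29513178e-05]
 [ 1.29262037e-05 -2.53052985e-05 -1.00000000e+00]] [-0.11486017 -0.39092236 -1.40817181] 0.06498219626631556 66.53153258375823
side spout [([342.6, 287.8], 0.87, array([ 0.5548, -0.2917])), ([250.4, 270.5], 0.87, array([ 0.3995, -0.2173]))]
side cup_mouth [([345.2, 302.7], 0.79, array([ 0.559 , -0.2992]))]
side ball_center []
side dish_grip [([335.3, 261.3], 0.82, array([ 0.558 , -0.2245])), ([274.2, 275.2], 0.67, array([ 0.4407, -0.2367])), ([380.5, 243.0], 0.4, array([ 0.6578, -0.193 ]))]
top spout [([377.9, 266.9], 0.56, array([ 0.3969, -0.1396])), ([339.8, 120.8], 0.56, array([ 0.754 , -0.0462]))]
top cup_mouth []
top ball_center []
top dish_grip [([382.5, 247.4], 0.92, array([ 0.4436, -0.1508])), ([415.8, 203.5], 0.75, array([ 0.5504, -0.2325]))]
```

View pics/p7.png

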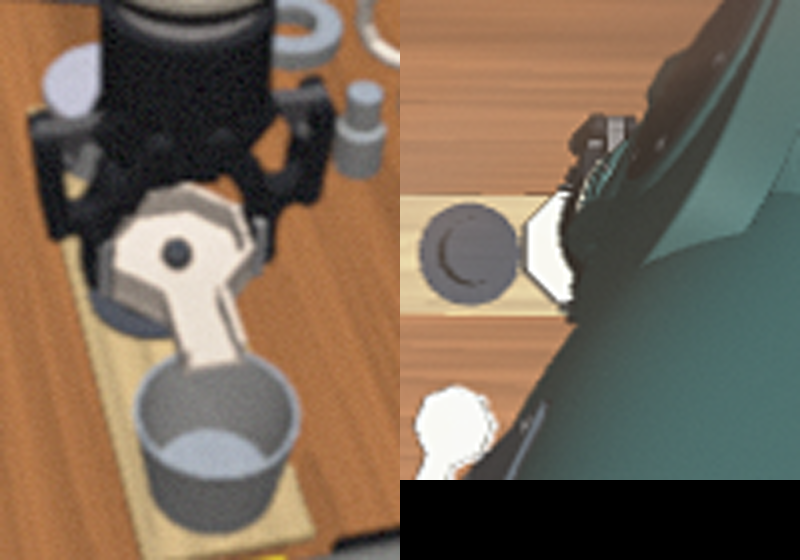

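Run:
```python
from h import *
b=atz('side',(334.2,263),.090);l=atz('side',(343.7,289.7),.092);c=atz('side',(344.5,303),.06);print(b,l,c,np.degrees(np.arctan2(*(l-b)[::-1])))
print(pix('side',[.5542,-.228,.09]),pix('side',[.5542,-.298,.092]))
s=robot.get_state();print(s['dq'],s['force'])
```

```text
[ 0.55513216 -0.22752197] [ 0.55562066 -0.2963632 ] [ 0.55764484 -0.29965581] -89.59343330037382
[333.77752194 263.2496342 ] [343.14995069 290.52509526]
[-0.00064726  0.00032266  0.00087345 -0.00159636  0.00203573  0.00197573] [-0.4197435  -0.28261896 -3.24130825]
```

Spout is at about −89.6°, the lip is 4 mm from the cup mouth's middle, the ball is centred and the arm is still. Let it settle briefly, then hand in.

Request:
{"method": "jog_arm", "body": {
  "increments": [
    [[0, 0, 0], [0, 0, 0]],
    [[0, 0, 0], [0, 0, 0]],
    [[0, 0, 0], [0, 0, 0]],
    [[0, 0, 0], [0, 0, 0]],
    [[0, 0, 0], [0, 0, 0]],
    [[0, 0, 0], [0, 0, 0]]
  ]
}}

```text
time: 19.58
tool_pos: [0.5542, -0.2281, 0.0693]
tcp_rot: [[0.0, 1.0, 0.0], [1.0, -0.0, -0.0], [-0.0, 0.0, -1.0]]
force: [0.5, 0.6, -2.2]
grip_width: 0.0653
grip_force: 66.5
```

```bash
python3 -c "
from cell import sign_off
print(sign_off())"
```

```text
the job is handed in; nothing more can be done
None
```

I pushed the lever to its stop and it sprang back; I then handed the job in with the dish held still, ball centred, lip about 4 mm from the cup mouth's middle and 32 mm above it (camera estimates); no verdict came back.

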